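# Find the heavy box in the hanging basket

## Task

One of the three identical closed boxes in the hanging basket shelf is still packed with steel bottle lids and is much heavier than the other two; only lifting tells which. Find it and stand it upright in the steel tray on the counter, without dropping any box, and leave the two light boxes standing where they were in the basket.

Things in the scene. Friction and masses are not known exactly. Their poses are not given: they have to be found in the camera images.
- box_a: The leftmost (greatest y) of three identical closed snap-lid boxes in a row in the plastic basket: white, grey lid, 56 x 56 mm in plan, 85 mm tall, 50 mm gaps. One of the three weighs 470 to 650 g, the others 130 g. Origin: centre of the underside; z up, x and y square to the sides. The basket's rim is 31 mm above the underside: grip the sides 45 to 70 mm above it.
- box_b: The middle one of three identical closed snap-lid boxes in a row in the plastic basket: white, grey lid, 56 x 56 mm in plan, 85 mm tall, 50 mm gaps. One of the three weighs 470 to 650 g, the others 130 g. Origin: centre of the underside; z up, x and y square to the sides. The basket's rim is 31 mm above the underside: grip the sides 45 to 70 mm above it.
- box_c: The rightmost (least y) of three identical closed snap-lid boxes in a row in the plastic basket: white, grey lid, 56 x 56 mm in plan, 85 mm tall, 50 mm gaps. One of the three weighs 470 to 650 g, the others 130 g. Origin: centre of the underside; z up, x and y square to the sides. The basket's rim is 31 mm above the underside: grip the sides 45 to 70 mm above it.
- tray: Shallow square steel tray fixed on the counter between the robot and the basket, 150 x 150 mm outside, 142 mm inside, floor 4 mm thick, lip 16 mm high. Origin: centre of its underside, on the counter; z up, x and y square to its sides.
Mind the look-alikes: they are no part of the job. Leave any purple look-alike of the tray alone.

How it is judged:
At the end, for the whole second after the job is handed in: The heavy box stands at rest and released on the floor of the tray, within its lip and upright within 10 degrees, and presses on the tray with more than 3 N (a light box would press with 1.3 N); each of the two light boxes stands at rest, upright within 10 degrees, within 25 mm of where it started (((contact force between box_a and tray above 3 N and horizontal distance between box_a and tray below 0.062 m and z of box_a in the frame of tray below 0.012 m and angle between each of box_a, box_b, box_c's own z axis and vertical below 0.17 rad and linear speed of each of box_a, box_b, box_c below 0.03 m/s and distance of each of box_b, box_c from where it was at the start of the episode below 0.025 m) or (contact force between box_b and tray above 3 N and horizontal distance between box_b and tray below 0.062 m and z of box_b in the frame of tray below 0.012 m and angle between each of box_b, box_a, box_c's own z axis and vertical below 0.17 rad and linear speed of each of box_b, box_a, box_c below 0.03 m/s and distance of each of box_a, box_c from where it was at the start of the episode below 0.025 m) or (contact force between box_c and tray above 3 N and horizontal distance between box_c and tray below 0.062 m and z of box_c in the frame of tray below 0.012 m and angle between each of box_c, box_a, box_b's own z axis and vertical below 0.17 rad and linear speed of each of box_c, box_a, box_b below 0.03 m/s and distance of each of box_a, box_b from where it was at the start of the episode below 0.025 m))); the robot touches nothing.
It fails at once if a box was dropped: it fell, out of the fingers, faster than 0.7 m/s (a fall of some 25 mm) ((linear speed of box_a above 0.7 m/s and contact force between the fingers and box_a below 0.05 N) or (linear speed of box_b above 0.7 m/s and contact force between the fingers and box_b below 0.05 N) or (linear speed of box_c above 0.7 m/s and contact force between the fingers and box_c below 0.05 N)).
It also fails if it takes over 56 s, if anything falls off the work surface, if the arm or the gripper's body presses on something with over 40 N, if the wrist force passes 120 N, or if a joint passes its speed limit or range.

## Robot

A 7-joint arm with a two-finger parallel gripper is mounted at the origin on the work surface. World frame = base frame: x ahead of the robot, y to its left, z up, the work surface at z = 0. Lengths are in m, angles in rad, forces in N, time in s.
With the tool pointing down it reaches from about 0.35 to 0.9 m from the base axis. Payload 19.9 kg.
Tool frame: the origin (TCP) lies between the finger pads; the fingertips stand 19 mm ahead of it and the grasp point (between the pads) is the TCP; z points along the fingers, y is the direction in which the jaws open and shut (so a half turn about z gives the same grasp; the last joint's range is limited). The gripper opens to 94 mm and grips with 3 to 60 N. Pads are 16 mm wide; open, the fingers measure 119 mm over their backs; the gripper's body (75 mm by 177 mm) begins 78 mm behind the grasp point.
Start: joints at [1.173, 0.417, -0.01, 1.614, 0.005, 1.111, -0.053], TCP at [0.218, -0.586, 0.185] pointing down, gripper open.
Joint ranges: [-2.81, 2.81], [-0.39, 2.02], [-1.27, 1.25], [0.06, 2.57], [-1.19, 4.33], [0.19, 2], [-2.82, 2.82]. Speed limits (rad/s): [1.89, 1.89, 2.39, 2.39, 3.01, 3.01, 3.01].

## Interface

Orientations are given as a 3x3 rotation matrix whose columns are the frame's x, y, z axes.
In Python, from rig import robot gives the robot as it stands. Calls block until the motion is done:
- robot.move_ptp(position, orientation): joint-space move of the TCP to a pose.
- robot.move_linear(position, velocity=0.15, frame=None, threshold=None): straight line of the TCP; frame=None keeps the orientation; velocity is the mean speed in m/s. With threshold (N) it stops when the force on the tool has changed by that much, and returns True; else False.
- robot.goto_joints(angles): joint-space move.
- robot.gripper_to(opening): finger opening in m; the grip force is fixed at half the most; returns when the fingers have stopped.
- robot.pause(seconds).
- robot.ik(position, orientation): joint angles nearest the present ones, or None.
- robot.get_state(): the state.
- robot.grab_frame(name): name is "side" or "top" or "wrist"; returns the picture (400x640x3 uint8, red, green, blue); there is no depth.
- robot.camera_info(name): a dict with "fx", "fy", "cx", "cy" (pixels), "dist" ([k1, k2, p1, p2, k3] as OpenCV has them; the pictures are not rectified), "rvec" (rotation vector, rad) and "tvec" (3), from world to camera coordinates, as OpenCV has them. Camera axes: x right, y down, z forward; pixel columns grow to the right and rows downward; lengths in m; the calibration is good to about 2 mm. A picture is of the moment at which its call begins: read the wrist's pose just before it. camera_info takes no time and is no camera call; for the wrist camera it gives the pose at the moment of the call.
A pose or a line that the arm cannot do raises robot.PlanningError and nothing moves.
- robot.sign_off(): hands the job in, once; it reports no verdict.
The state is a dict: "time": time; "qpos": joint angles; "joint_vel": joint speeds; "effort": joint torques, N m; "ee_pos": TCP position; "tool_rot": TCP orientation; "force": force on the tool from outside, world axes, zero at the start; "moment": the same for the moment, N m; "opening": finger opening in m.
Only numpy, scipy, OpenCV 4.12 (cv2) and the standard library are available. Lean on these libraries where they do the work, as an engineer would, in place of code of your own. Each camera call takes 0.05 s, during which the arm holds its last target.

## Working session

There is one attempt and no reset: what is moved stays moved. The work goes in short steps, each a Python script; the robot and the scene stay as the last script left them, time stands still between calls to the robot, and variables do not carry over. Pictures are saved under pics/ and viewed, and the job is handed in when it is done.

```bash
ls; mkdir -p pics; python3 - <<'E'
from rig import robot
import cv2
for n in ("side","top","wrist"):
    f=robot.grab_frame(n); cv2.imwrite(f"pics/{n}0.png",f[:,:,::-1])
    i=robot.camera_info(n); print(n,{k:(v if not hasattr(v,'round') else v.round(4)) for k,v in i.items()})
s=robot.get_state(); print(s)
E
```

```text
pics
side {'fx': 495.8252566910178, 'fy': 495.8252566910178, 'cx': 320.96294293026574, 'cy': 202.37186769107018, 'dist': array([-0.1052,  0.    ,  0.    ,  0.    ,  0.    ]), 'rvec': array([ 0.8122, -2.4012,  1.2907]), 'tvec': array([0.3166, 0.2812, 1.0351])}
top {'fx': 424.43139732242383, 'fy': 424.43139732242383, 'cx': 323.8760319595389, 'cy': 197.6586078146242, 'dist': array([-0.048,  0.   ,  0.   ,  0.   ,  0.   ]), 'rvec': array([ 2.1789, -2.1263,  0.1259]), 'tvec': array([-0.141 ,  0.5194,  0.8802])}
wrist {'fx': 328.925114970489, 'fy': 328.925114970489, 'cx': 318.46594035565664, 'cy': 197.8878353467027, 'dist': array([-0.0583,  0.    ,  0.    ,  0.    ,  0.    ]), 'rvec': array([-2.385 ,  1.6549,  0.235 ]), 'tvec': array([-0.6243, -0.0301,  0.3917])}
{'time': 0.15, 'qpos': array([ 1.17345389,  0.41785489, -0.0103178 ,  1.61398872,  0.00470566,
        1.11066752, -0.05297152]), 'joint_vel': array([-0.00103041, -0.00106208, -0.00027344, -0.00093454, -0.00013003,
        0.00114486, -0.00103118]), 'effort': array([ 7.39717852e-04, -8.51540923e+01,  6.39238413e-01, -4.26137817e+01,
       -4.88009490e-02,  1.71574729e-02,  1.16709707e-04]), 'ee_pos': array([ 0.21763938, -0.58558624,  0.1843775 ]), 'tool_rot': array([[ 9.37335205e-01,  3.48428713e-01, -3.80785875e-04],
       [ 3.48428913e-01, -9.37334859e-01,  8.09737889e-04],
       [-7.47879438e-05, -8.91672639e-04, -9.99999600e-01]]), 'force': array([-0.18569566, -0.05934576,  0.29188711]), 'moment': array([ 0.00190825,  0.00643898, -0.0265915 ]), 'opening': 0.09418256389731959}
```

View pics/side0.png

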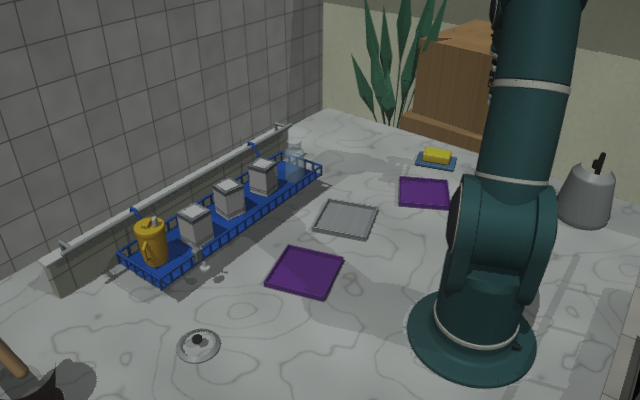

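View pics/top0.png

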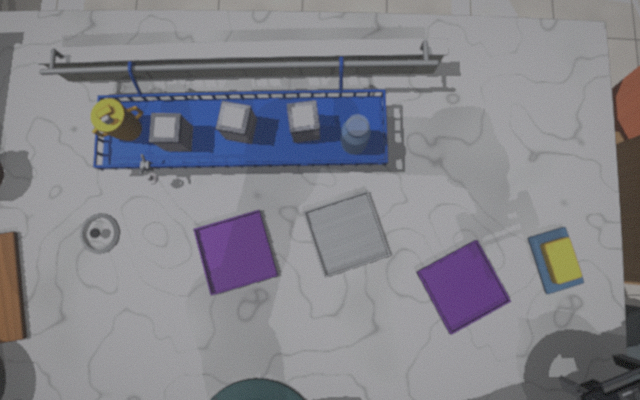

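View pics/wrist0.png

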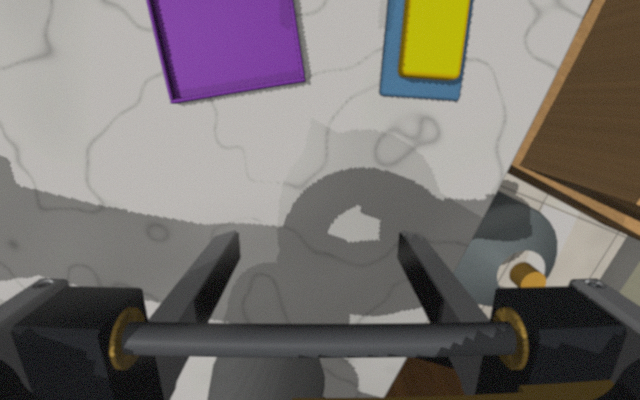

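The three boxes appear in the top view at about (165,128), (235,118) and (303,115). The look-alikes are the mug (108,117) and glass (357,132) in the basket, and the purple trays (237,252) and (463,287). The grey tray at (347,233) is the target. I'll take enlarged crops to check.

```bash
python3 - <<'E'
import cv2
t=cv2.imread("pics/top0.png"); s=cv2.imread("pics/side0.png")
def crop(im,x,y,w,h,k,n):
    c=cv2.resize(im[y:y+h,x:x+w],None,fx=k,fy=k,interpolation=cv2.INTER_CUBIC)
    for i in range(0,w,10):
        cv2.putText(c,str(x+i),(i*k,8),0,0.3,(0,0,255),1) if i%20==0 else 0; cv2.line(c,(i*k,10),(i*k,14),(0,0,255),1)
    for j in range(0,h,10):
        cv2.putText(c,str(y+j),(0,j*k+3),0,0.3,(0,0,255),1)
    cv2.imwrite(n,c)
crop(t,140,90,200,70,4,"pics/tc.png")
crop(t,295,180,110,100,6,"pics/tt.png")
crop(s,165,145,130,115,5,"pics/sc.png")
crop(s,300,190,90,60,7,"pics/st.png")
E
```

```text
(no output)
```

View pics/tc.png

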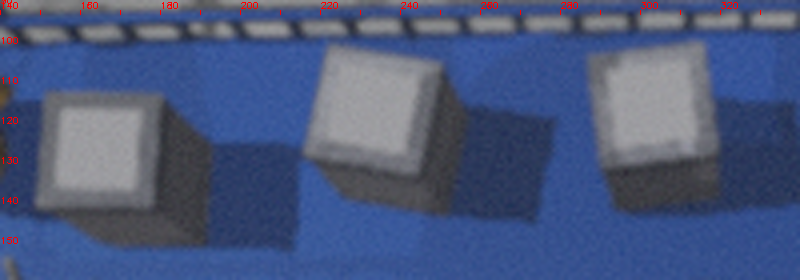

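View pics/tt.png

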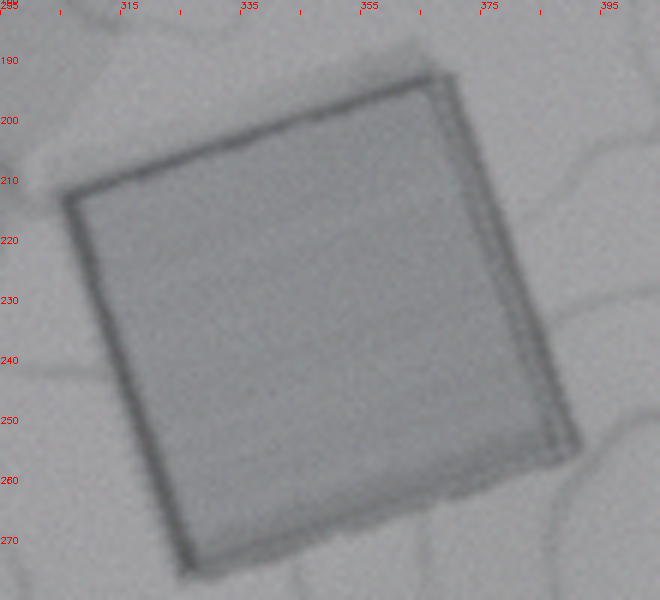

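View pics/sc.png

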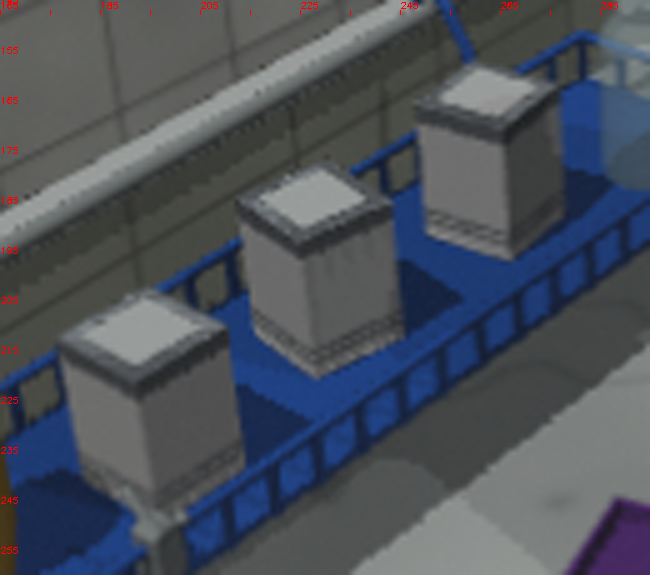

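View pics/st.png

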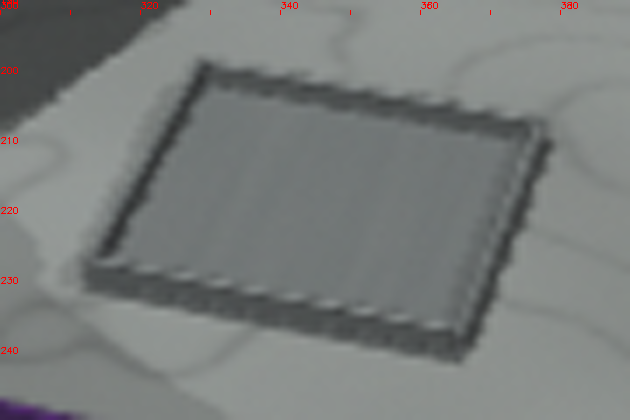

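```bash
cat > geo.py <<'E'
import numpy as np,cv2
from scipy.optimize import least_squares
from rig import robot
C={n:robot.camera_info(n) for n in("top","side")}
def proj(n,P):
    i=C[n];K=np.array([[i["fx"],0,i["cx"]],[0,i["fy"],i["cy"]],[0,0,1.]])
    return cv2.projectPoints(np.asarray(P,float).reshape(-1,3),i["rvec"],i["tvec"],K,i["dist"])[0].reshape(-1,2)
def sq(x,y,z,th,w):
    c=np.array([[-1,-1],[1,-1],[1,1],[-1,1]])*w/2
    R=np.array([[np.cos(th),-np.sin(th)],[np.sin(th),np.cos(th)]])
    return np.c_[c@R.T+[x,y],np.full(4,z)]
def fit(obs,x0,w,dz=None):
    def res(p):
        P=sq(*p,w);r=[]
        for n,o in obs.items():
            q=proj(n,P);d=np.linalg.norm(q[:,None]-o[None],axis=2)
            from scipy.optimize import linear_sum_assignment as l
            a,b=l(d);r.append((q[a]-o[b]).ravel())
        return np.concatenate(r)
    best=min((least_squares(res,[*x0,t],x_scale=[.1,.1,.1,.3]) for t in(-.6,-.3,0,.3,.6)),key=lambda s:s.cost)
    return best.x,np.sqrt(np.mean(best.fun**2))
E
python3 - <<'E'
from geo import *
T=lambda l,k,o:np.array(l)/k+np.array(o)
tops=dict(a=[(45,92),(162,94),(155,210),(38,207)],b=[(330,45),(442,63),(420,175),(305,157)],c=[(588,55),(705,42),(718,155),(604,170)])
sid=dict(a=[(60,345),(145,290),(228,325),(137,383)],b=[(238,203),(318,165),(393,205),(302,245)],c=[(417,102),(480,65),(558,88),(503,128)])
for k in "abc":
    o={"top":T(tops[k],4,(140,90)),"side":T(sid[k],5,(165,145))}
    for obs in (o,{"top":o["top"]}):
        p,e=fit(obs,[.7,.1,.15],.056); print(k,p.round(4),e.round(2))
tt=T([(65,198),(455,75),(580,452),(185,575)],6,(295,180));ss=T([(203,65),(550,130),(468,345),(85,268)],7,(300,190))
print("tray",fit({"top":tt,"side":ss},[.5,-.1,.016],.15))
print(proj("top",[[.5,0,0],[.7,0,0],[.5,.2,0]]))
E
```

```text
a [0.6367 0.1811 0.1475 0.0178] 0.57
a [0.6309 0.1724 0.1703 0.0068] 0.18
b [ 0.66    0.0489  0.1459 -0.132 ] 0.53
b [ 0.6578  0.0472  0.1548 -0.1448] 0.12
c [ 0.6643 -0.0866  0.1475  0.143 ] 0.59
c [ 0.662  -0.0867  0.1571  0.1505] 0.27
tray (array([ 0.44753428, -0.1841244 ,  0.00562363, -1.239071  ]), np.float64(0.7059370052602795))
[[266.04406575 208.2095442 ]
 [269.79132833 121.1115938 ]
 [177.1396743  206.01084072]]
```

```bash
python3 - <<'E'
from geo import *
i=robot.camera_info("wrist");R=cv2.Rodrigues(i["rvec"])[0];c=-R.T@i["tvec"]
s=robot.get_state();Rt=s["tool_rot"]
print("cam in tool",Rt.T@(c-s["ee_pos"]),"\n axes",(Rt.T@R.T).round(3))
for p in [(.6,.05,.33),(.64,.18,.125),(.66,-.087,.125),(.45,-.18,.1)]:
    for sg in (1,-1):
        q=robot.ik(p,np.array([[sg,0,0],[0,-sg,0],[0,0,-1.]]));print(p,sg,None if q is None else np.round(q,2))
# mug and glass heights: side/top pixels
from scipy.optimize import least_squares
for nm,t,sd in [("mug",(108,112),(150,222)),("glass",(357,125),(295,150)),("railL",(50,65),None)]:
    if sd is None: continue
    f=lambda p:np.r_[proj("top",p)[0]-t,proj("side",p)[0]-sd]
    r=least_squares(f,[.65,.2,.1]);print(nm,r.x.round(3),r.fun.round(1))
E
```

```text
cam in tool [ 0.08037203 -0.0002615  -0.19956149] 
 axes [[ 0.001 -0.961 -0.276]
 [ 1.     0.002  0.   ]
 [ 0.    -0.276  0.961]]
(0.6, 0.05, 0.33) 1 [ 0.34  0.34 -0.63  1.46  0.2   1.41 -1.87]
(0.6, 0.05, 0.33) -1 [ 0.5   0.39 -0.87  1.45  0.3   1.44  1.2 ]
(0.64, 0.18, 0.125) 1 [ 0.16  0.65 -0.72  1.54  0.46  1.12 -2.22]
(0.64, 0.18, 0.125) -1 [ 0.25  0.7  -0.86  1.54  0.56  1.16  0.85]
(0.66, -0.087, 0.125) 1 [ 0.28  0.56 -0.27  1.55  0.17  1.05 -1.61]
(0.66, -0.087, 0.125) -1 [ 0.56  0.65 -0.7   1.54  0.44  1.12  1.33]
(0.45, -0.18, 0.1) 1 [ 0.52  0.29 -0.24  2.03  0.09  0.84 -1.34]
(0.45, -0.18, 0.1) -1 [ 0.9   0.35 -0.68  2.02  0.29  0.87  1.63]
mug [0.659 0.285 0.169] [ 0.5  0.7 -0.9 -0.4]
glass [ 0.645 -0.191  0.155] [ 1.   1.5 -2.7 -0.6]
```

```bash
python3 - <<'E'
import cv2
s=cv2.imread("pics/side0.png");cv2.imwrite("pics/sm.png",cv2.resize(s[110:290,40:340],None,fx=2.6,fy=2.6,interpolation=2))
E
```

```text
(no output)
```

View pics/sm.png

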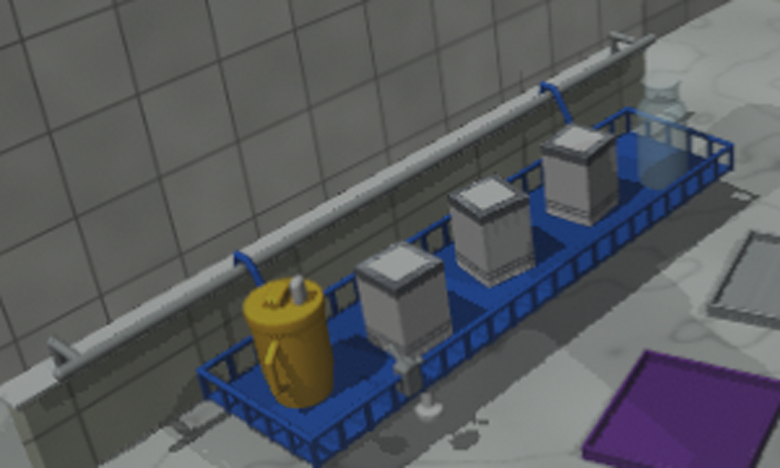

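```bash
python3 - <<'E'
from geo import *
R=np.diag([-1.,1,-1])
robot.move_ptp((.6,.05,.33),R)
s=robot.get_state();i=robot.camera_info("wrist");f=robot.grab_frame("wrist")
cv2.imwrite("pics/w1.png",f[:,:,::-1])
import pickle;pickle.dump(i,open("w1.pkl","wb"))
print(s["time"],s["ee_pos"],s["force"],s["moment"])
c=f[:,:,::-1]
cv2.imwrite("pics/w1c.png",cv2.resize(c[100:300,120:520],None,fx=2,fy=2,interpolation=2))
E
```

```text
2.8167 [0.60010546 0.04907783 0.32974395] [-0.23083866 -0.06611345 -0.05262864] [-0.0197073  -0.14519335  0.02196403]
```

View pics/w1.png

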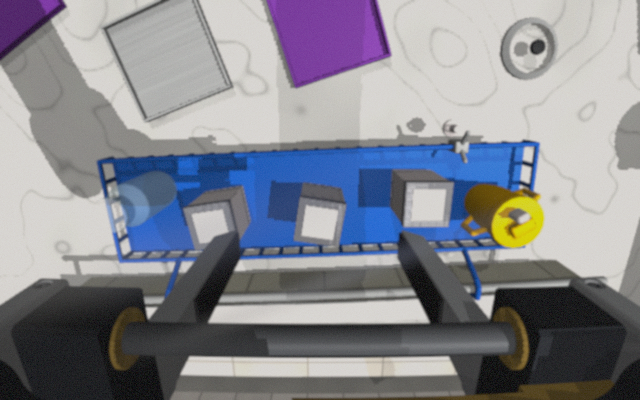

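```bash
python3 - <<'E'
import cv2
c=cv2.imread("pics/w1.png")
def crop(im,x,y,w,h,k,n):
    c=cv2.resize(im[y:y+h,x:x+w],None,fx=k,fy=k,interpolation=cv2.INTER_CUBIC);cv2.imwrite(n,c)
crop(c,170,160,100,100,5,"pics/wc.png");crop(c,280,165,100,100,5,"pics/wb.png");crop(c,380,155,100,100,5,"pics/wa.png")
import numpy as np
cv2.imwrite("pics/wabc.png",np.vstack([np.hstack([cv2.imread(f"pics/w{k}.png")[:,:400] for k in "cb"])])[:])
E
```

```text
(no output)
```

View pics/wabc.png

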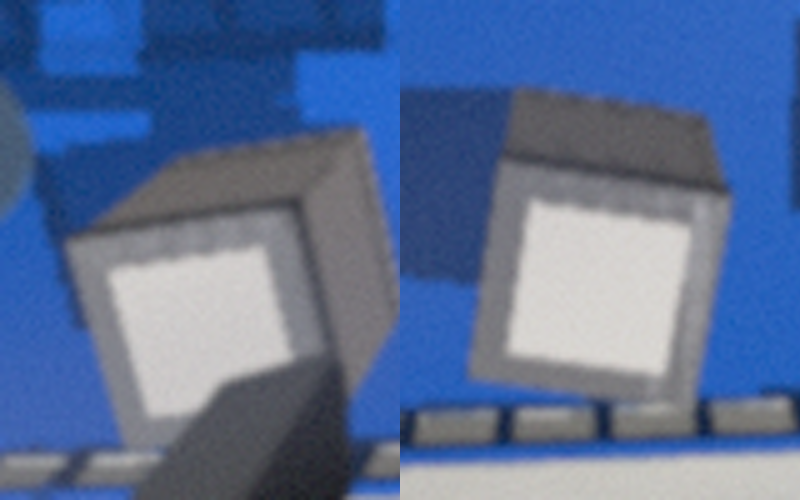

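View pics/wa.png

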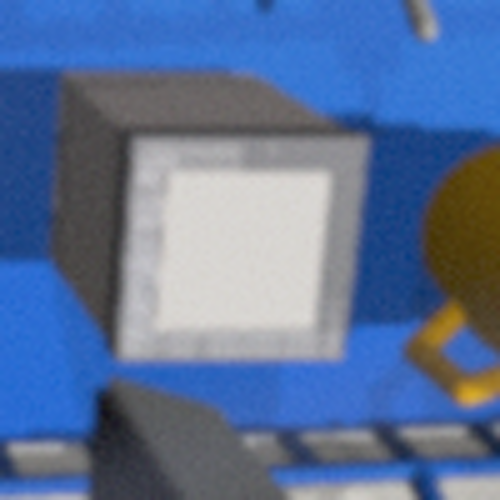

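```bash
python3 - <<'E'
from geo import *
import pickle;C["wrist"]=pickle.load(open("w1.pkl","rb"))
T=lambda l,k,o:np.array(l)/k+np.array(o)
tops=dict(a=[(45,92),(162,94),(155,210),(38,207)],b=[(330,45),(442,63),(420,175),(305,157)],c=[(588,55),(705,42),(718,155),(604,170)])
sid=dict(a=[(60,345),(145,290),(228,325),(137,383)],b=[(238,203),(318,165),(393,205),(302,245)],c=[(417,102),(480,65),(558,88),(503,128)])
wr=dict(a=T([(130,133),(370,137),(345,358),(117,357)],5,(380,155)),b=T([(100,160),(328,190),(293,402),(70,380)],5,(280,165)),c=T([(70,238),(300,200),(128,445)],5,(170,160)))
for k in "abc":
    o={"top":T(tops[k],4,(140,90)),"side":T(sid[k],5,(165,145)),"wrist":wr[k]}
    for names in (("top","side","wrist"),("wrist",),("top","wrist"),("side","wrist")):
        p,e=fit({n:o[n] for n in names},[.65,.05,.15],.056); print(k,names,p.round(4),e.round(2))
# tray corners in wrist full view
tw=np.array([(105,29),(196,-1),(232,86),(148,122)])
tt=T([(65,198),(455,75),(580,452),(185,575)],6,(295,180));ss=T([(203,65),(550,130),(468,345),(85,268)],7,(300,190))
p,e=fit({"top":tt,"side":ss},[.45,-.18,.016],.15);print(p,e)
for z in(.0,.016): 
    for n in C: print(n,proj(n,sq(p[0],p[1],z,p[3],.15)).round(1).tolist())
E
```

```text
a ('top', 'side', 'wrist') [0.6366 0.1823 0.1489 0.0066] 0.79
a ('wrist',) [6.344e-01 1.801e-01 1.574e-01 2.000e-04] 0.36
a ('top', 'wrist') [0.6351 0.1803 0.1552 0.002 ] 0.64
a ('side', 'wrist') [0.6363 0.1826 0.1493 0.0067] 0.83
b ('top', 'side', 'wrist') [ 0.66    0.0501  0.1463 -0.1322] 0.65
b ('wrist',) [ 0.6582  0.0508  0.1518 -0.1321] 0.39
b ('top', 'wrist') [ 0.6609  0.0505  0.1446 -0.1359] 0.52
b ('side', 'wrist') [ 0.6594  0.0505  0.1472 -0.1275] 0.69
c ('top', 'side', 'wrist') [ 0.6647 -0.085   0.1462  0.1413] 0.9
c ('wrist',) [ 0.6603 -0.0791  0.1586  0.1469] 0.43
c ('top', 'wrist') [ 0.6661 -0.0852  0.143   0.1459] 0.72
c ('side', 'wrist') [ 0.663  -0.0832  0.1491 -1.4274] 0.93
[ 0.44753428 -0.1841244   0.00562363 -1.23907101] 0.7059370052602838
top [[326.3, 277.2], [391.6, 256.2], [370.1, 191.6], [305.9, 211.9]]
side [[366.2, 241.0], [378.7, 210.4], [328.9, 201.2], [312.3, 230.1]]
wrist [[190.1, -12.3], [101.5, 26.7], [143.3, 120.9], [228.8, 87.6]]
top [[326.3, 277.7], [392.7, 256.3], [370.8, 190.5], [305.5, 211.2]]
side [[366.6, 236.2], [379.1, 205.8], [329.0, 196.6], [312.3, 225.3]]
wrist [[185.9, -16.1], [94.8, 24.5], [138.2, 121.4], [226.0, 87.1]]
```

```bash
cat > act.py <<'E'
from geo import *
B=dict(a=(.6362,.182,.005),b=(.6598,.0502,-.133),c=(.6640,-.0845,.143))
def Rz(t): return np.array([[np.cos(t),-np.sin(t),0],[np.sin(t),np.cos(t),0],[0,0,1]])@np.diag([-1.,1,-1])
ZG=.121
def test(k):
    x,y,t=B[k];R=Rz(t)
    robot.move_ptp((x,y,.24),R)
    hit=robot.move_linear((x,y,ZG),velocity=.12,threshold=8)
    robot.pause(.2);s0=robot.get_state();print(k,"hit",hit,s0["time"],s0["ee_pos"].round(4),s0["force"].round(2))
    if hit: return None
    robot.gripper_to(.04)
    s=robot.get_state();print("opening",s["opening"])
    robot.move_linear((x,y,ZG+.014),velocity=.03);robot.pause(.4)
    s=robot.get_state();d=s["force"]-s0["force"];print("lift force",d.round(2),s["time"],s["opening"])
    return d[2]
def back(k):
    x,y,t=B[k]
    print("down hit",robot.move_linear((x,y,ZG),velocity=.03,threshold=6))
    robot.gripper_to(.094);robot.pause(.1)
    robot.move_linear((x,y,.24),velocity=.15)
E
python3 - <<'E'
from act import *
f=test("b");print(f)
cv2.imwrite("pics/w2.png",robot.grab_frame("wrist")[:,:,::-1])
cv2.imwrite("pics/s2.png",robot.grab_frame("side")[:,:,::-1])
E
```

```text
b hit False 4.7167 [0.66   0.0502 0.1215] [ 0.78 -0.28 -0.31]
opening 0.05554830298879945
lift force [-1.07 -0.21 -5.4 ] 6.4167 0.055487164341079996
-5.396199745053327
```

View pics/s2.png

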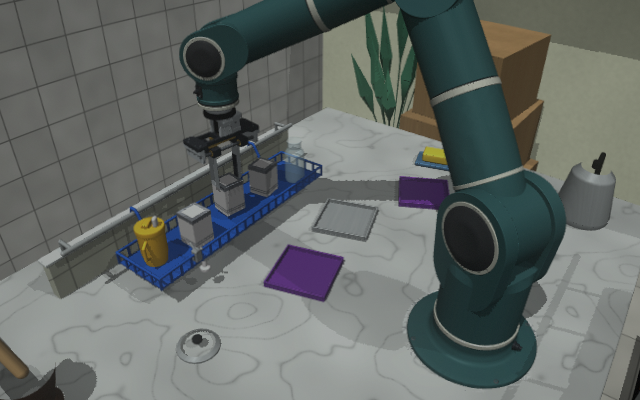

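View pics/w2.png

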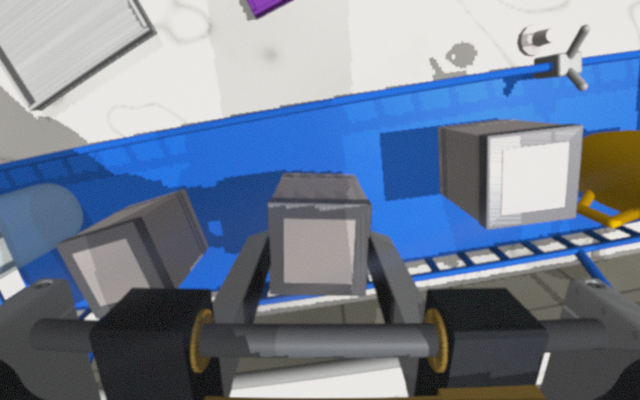

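```bash
python3 - <<'E'
from act import *
x,y,t=B["b"]
robot.move_linear((x,y,.24),velocity=.1);robot.pause(.3)
s=robot.get_state();print(s["time"],s["force"].round(2),s["opening"])
robot.move_linear((.50,-.02,.24),velocity=.15)
robot.move_linear((.4475,-.184,.2),velocity=.12,frame=Rz(.332))
robot.move_linear((.4475,-.184,.09),velocity=.12);robot.pause(.3)
s=robot.get_state();print(s["time"],s["ee_pos"],s["force"].round(2),s["opening"])
for n in("side","top","wrist"):cv2.imwrite(f"pics/{n}3.png",robot.grab_frame(n)[:,:,::-1])
a=cv2.imread("pics/side3.png")[130:280,150:450];b=cv2.imread("pics/wrist3.png")
b=cv2.resize(b,None,fx=.6*1.5625,fy=.6*1.5625)
cv2.imwrite("pics/s3c.png",cv2.resize(a,None,fx=2,fy=2))
E
```

```text
8.0167 [ 0.56  0.13 -5.17] 0.05576628729987511
12.325 [ 0.4476466  -0.18414444  0.09029999] [-0.55 -0.43 -5.39] 0.055720708238468
```

View pics/s3c.png

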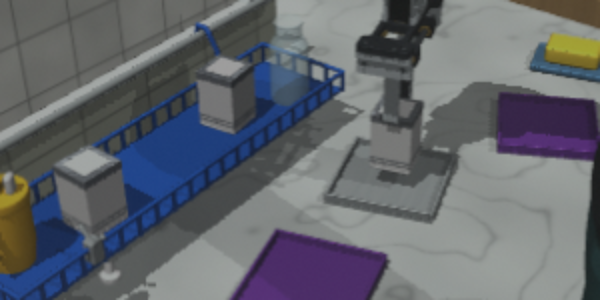

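View pics/wrist3.png

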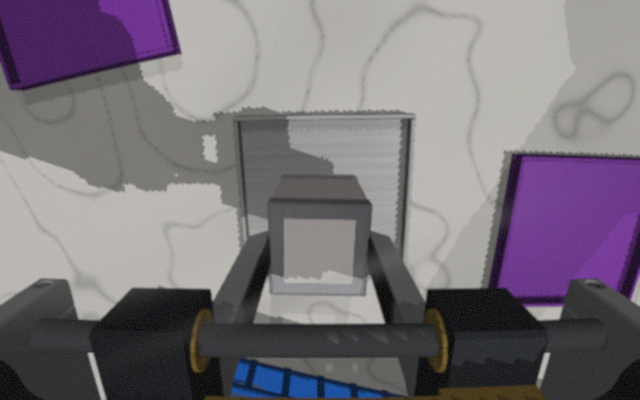

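The box weighs a steady 5.2–5.4 N while clear of the basket, so box_b is the heavy one. It is held square over the grey tray (the tray's sides at columns 240–410, the box at 270–370). I'll lower it now.

```bash
python3 - <<'E'
from act import *
h=robot.move_linear((.4475,-.184,.056),velocity=.025,threshold=3);robot.pause(.2)
s=robot.get_state();print(h,s["ee_pos"].round(4),s["force"].round(2))
E
```

```text
True [ 0.4475 -0.1842  0.0608] [ 2.84 -2.01  5.58]
```

Contact came at z 0.061, matching the expected 0.063. I'll release, retreat and check.

```bash
python3 - <<'E'
from act import *
robot.gripper_to(.094);robot.pause(.2)
robot.move_linear((.4475,-.184,.22),velocity=.12);robot.pause(.5)
s=robot.get_state();print(s["time"],s["force"].round(2),s["opening"])
for n in("side","top","wrist"):cv2.imwrite(f"pics/{n}4.png",robot.grab_frame(n)[:,:,::-1])
a=cv2.imread("pics/side4.png")[120:290,110:410]
cv2.imwrite("pics/s4c.png",cv2.resize(a,None,fx=2.6,fy=2.6,interpolation=2))
b=[cv2.imread(f"pics/top{i}.png")[85:165,90:400] for i in(0,4)]
cv2.imwrite("pics/t4c.png",cv2.resize(np.vstack(b),None,fx=2.5,fy=2.5,interpolation=2))
E
```

```text
16.675 [-0.45 -0.42 -0.55] 0.09454385735393453
```

View pics/s4c.png

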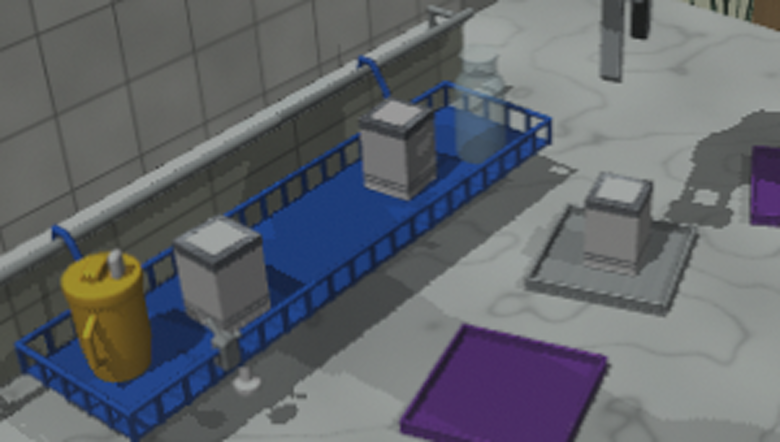

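View pics/wrist4.png

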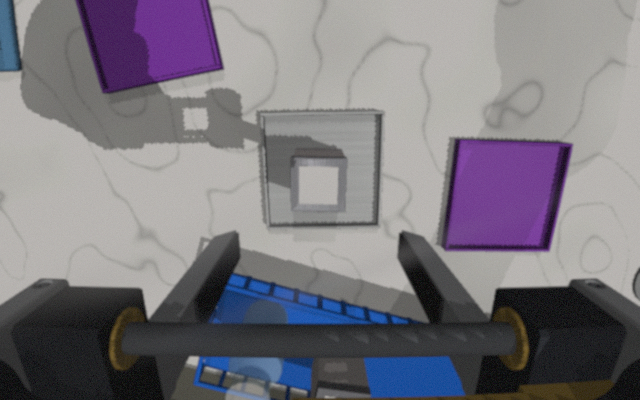

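View pics/t4c.png

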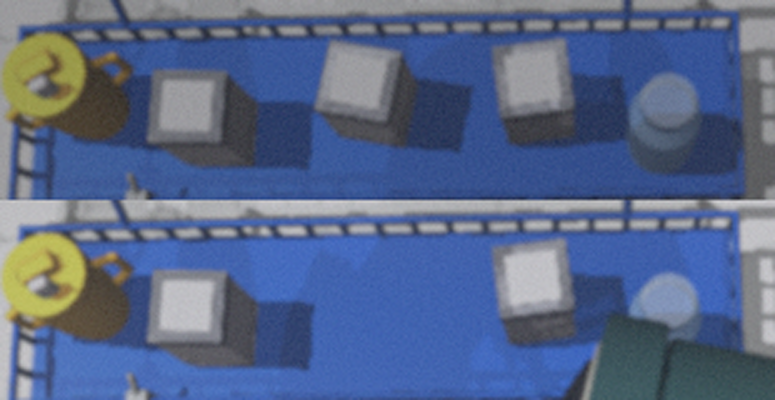

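The box stands upright inside the grey tray (wrist view: box centre about (320,183), tray columns 262–382). Boxes a and c have not moved between the two top views, and the gripper is clear.

```bash
python3 -c "
from rig import robot
print(robot.sign_off())"
```

```text
the job is handed in; nothing more can be done
None
```

The heavy box is box_b, the middle one. I stood it in the grey steel tray and handed the job in at about 17 s of the 56 s allowed.

- **Which box:** I lifted box_b first and it weighed 5.2–5.4 N (about 540 g), well inside the heavy range. I therefore never touched box_a or box_c.
- **Placing:** It touched the tray at tool height 0.061 m, about 2 mm lower than predicted and within measurement error. The force on the tool rose to about 5.6 N upward on contact, before I released it.
- **Last checks:** The side and wrist pictures show box_b upright and released inside the lip. The top pictures before and after show box_a and box_c in the same places. The gripper was open and clear, with only about 0.5 N of sensor drift left.
- **Disagreements:** The cameras agreed only to about 3 mm in plan and up to 15 mm in height on the boxes. The measured gaps between boxes were about 78 mm, not the stated 50 mm. Neither affected the grasp or the placing.

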